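Load the measuring tray in reverse order

ROBOT

A 6-joint arm with a two-finger parallel gripper is mounted at the origin on the work surface. World frame = base frame: x ahead of the robot, y to its left, z up, the work surface at z = 0. Lengths are in m, angles in rad, forces in N, time in s.
With the tool pointing down it reaches from about 0.325 to 0.775 m from the base axis. Payload 5.5 kg.
Tool frame: the origin (TCP) lies midway between the tips of the shut fingers; the grasp point (between the pads) lies arm.hold_point_z behind it (arm.hold_point_z is the distance from the TCP to the grasp point, in m); z points along the fingers, y is the line along which they close (so a half turn about z gives the same grasp; the last joint's range is limited). The gripper opens to 85 mm and grips with 20 to 120 N. Pads are 22 mm wide; open, the fingers measure 114 mm over their backs; the gripper's body (76 mm by 85 mm) begins 54 mm behind the grasp point. The pads swing forward as they close: fully open they stand 13 mm farther back than shut.
Start: joints at [-1.173, 0.091, 1.231, -0, 1.82, -0.057], TCP at [0.264, -0.539, 0.231] pointing down, gripper open.
Joint ranges: [-2.87, 2.87], [-0.86, 2.18], [0.17, 2.46], [-1.51, 4.65], [0.06, 2.69], [-2.65, 2.65]. Speed limits (rad/s): [2.57, 2.57, 3.01, 3.14, 3.14, 3.14].

INTERFACE

Orientations are given as a unit quaternion [x, y, z, w].
In Python, from plant import arm gives the robot as it stands.
- The arm moves only by the tool apply_moves, never from a script. Its argument "deltas" is a list of rows, each a list of 7 numbers: the shift along the world's x, y, z in cm, then the turn, a rotation vector about the world's x, y, z in rad, then the opening, from 0 (shut) to 1 (fully open). A call has 1 to 12 rows; each row shifts and turns the commanded pose from where the row before left it; what a row does not reach is not made up. A row lasts 1/8 s, in which the tool goes at most 62.5 mm and 10.7 degrees, less where a joint would pass 70% of its speed; a pose out of reach is approached as far as the arm can. A call with a gripper value outside its range is refused whole. The fingers move at their own pace and stop on an object; "squeeze" is the grip in N (left out, the last holds). Time passes only in rows, so rows that do not move let the fingers close. It gives the time, the measured TCP pose, the force, the opening and the grip force at its end, in the units of the state.
- arm.read_state(): the state, without advancing time (a new reading comes with each control period).
- arm.get_image(name): name is "side" or "top"; returns the picture (420x560x3 uint8, red, green, blue); there is no depth.
- arm.camera_params(name): a dict with "camera_matrix" (3x3 intrinsics, pixels), "R" (3x3) and "t" (3): a world point X has camera coordinates R X + t. Camera axes: x right, y down, z forward; pixel columns grow to the right and rows downward; lengths in m; the calibration is good to about 2 mm. A picture is of the moment at which its call begins. camera_params takes no time and is no camera call.
- arm.close_job(): hands the job in; it is judged then, once.
Trained networks look in the newest picture that a camera, given by its name, has taken for a name from the list of things; names that differ only in an ending like _2 or _b are one class to them, and where a whole thing is asked for, a point or a joint stands for the part that bears it (a point fixed in the world has none). Each returns a list of dicts, best first, with "p" (0 to 1); they miss things now and then, are a little off and sometimes report something else, mostly with a low value. They report only what shows in the picture. A call takes as long as a camera call. They do not tell look-alikes from the thing itself.
- arm.regions_of(camera, query): "mask" (420x560 bool, what is visible of it) and "centre" ([row, column] in pixels, amid what is visible of it).
The state is a dict: "time_s": time; "joint_pos": joint angles; "dq": joint speeds; "joint_torque": joint torques, N m; "eef_pos": TCP position; "ee_rot": TCP orientation; "contact_force": force on the tool from outside, world axes, zero at the start; "wrist_torque": the same for the moment, N m; "grip_width": finger opening in m; "grasp_force": force on a finger pad.
Only numpy, scipy, OpenCV 4.12 (cv2) and the standard library are available. Lean on these libraries where they do the work, as an engineer would, in place of code of your own. Each camera call takes 0.05 s, during which the arm holds its last target. There are 200 camera calls.

TASK

Move the four sample vials from their coloured cups into the white measuring tray, one to each bay, upright, in the reverse of the order in which they now stand: the vial at the left end of the cups goes to the right end of the tray, the next one beside it, and so on. Set each vial down gently on the floor of its bay without dropping it or tipping any over, let go of them all, and leave the glass beaker where it stands.

Things in the scene. Friction and masses are not known exactly. Their poses are not given: they have to be found in the camera images.
- vial_red: loose upright sample vial of amber glass, round, 28 mm in diameter and 60 mm high, with a pale paper band and a red cap (26 mm in diameter, 20 mm high) on top: 80 mm high in all, about 50 g. Origin: centre of its underside; z up along its axis. At the start it stands in the red cup, up to 6 mm off its middle
- vial_yellow: loose upright sample vial of amber glass, round, 28 mm in diameter and 60 mm high, with a pale paper band and a yellow cap (26 mm in diameter, 20 mm high) on top: 80 mm high in all, about 50 g. Origin: centre of its underside; z up along its axis. At the start it stands in the yellow cup, up to 6 mm off its middle
- vial_green: loose upright sample vial of amber glass, round, 28 mm in diameter and 60 mm high, with a pale paper band and a green cap (26 mm in diameter, 20 mm high) on top: 80 mm high in all, about 50 g. Origin: centre of its underside; z up along its axis. At the start it stands in the green cup, up to 6 mm off its middle
- vial_blue: loose upright sample vial of amber glass, round, 28 mm in diameter and 60 mm high, with a pale paper band and a blue cap (26 mm in diameter, 20 mm high) on top: 80 mm high in all, about 50 g. Origin: centre of its underside; z up along its axis. At the start it stands in the blue cup, up to 6 mm off its middle
- cup_red: fixed red square cup, open on top, 54 x 54 mm, 22 mm high, walls and floor 4 mm, floor white inside. The four cups stand in one straight row, 64 mm apart, colours in any order, on a fixed grey plate (74 x 272 mm, 6 mm thick). Origin: centre of its underside, 6 mm above the bench; y along the row (all cups turned alike, within 0.2 rad of world y), x across. The cups stay and so keep the order
- cup_yellow: fixed yellow square cup, open on top, 54 x 54 mm, 22 mm high, walls and floor 4 mm, floor white inside. The four cups stand in one straight row, 64 mm apart, colours in any order, on a fixed grey plate (74 x 272 mm, 6 mm thick). Origin: centre of its underside, 6 mm above the bench; y along the row (all cups turned alike, within 0.2 rad of world y), x across. The cups stay and so keep the order
- cup_green: fixed green square cup, open on top, 54 x 54 mm, 22 mm high, walls and floor 4 mm, floor white inside. The four cups stand in one straight row, 64 mm apart, colours in any order, on a fixed grey plate (74 x 272 mm, 6 mm thick). Origin: centre of its underside, 6 mm above the bench; y along the row (all cups turned alike, within 0.2 rad of world y), x across. The cups stay and so keep the order
- cup_blue: fixed blue square cup, open on top, 54 x 54 mm, 22 mm high, walls and floor 4 mm, floor white inside. The four cups stand in one straight row, 64 mm apart, colours in any order, on a fixed grey plate (74 x 272 mm, 6 mm thick). Origin: centre of its underside, 6 mm above the bench; y along the row (all cups turned alike, within 0.2 rad of world y), x across. The cups stay and so keep the order
- tray: fixed white tray, 66 (x) by 266 (y) mm, 26 mm high, parallel within 0.4 rad to the row of cups, before or beyond it. Four square bays, 54 x 54 mm inside, in a row along y, centres at y = -96, -32, 32, 96 mm, parted by 10 mm walls; bay floor 6 mm above the underside, walls 20 mm above the floor. Origin: centre of its underside; y along the row, within 0.2 rad of world y. Empty at first
- beaker: loose empty glass beaker, 68 mm across the rim, 85 mm high, standing left (+y) of the work; not part of the job. Origin: centre of its underside. Also about, not listed: a white meter (40 mm high) at the far left, a wash bottle (under 200 mm high) at the far right, a blue stirrer farther right
Things that resemble listed ones, but are neither listed nor needed, are in the scene too. Leave any purple look-alike of the vial_yellow alone. What is shaped like the vial_red but turquoise is not meant.

How it is judged:
At the end, for the whole second after the job is handed in: One vial stands in each bay of the white tray, foot on the bay floor (origin within 16 mm of the tray's long middle line and 2 to 10 mm above its underside), upright within 0.12 rad, at rest, released; their order along the tray is the reverse of that of the cups of their colours (x of vial_red in the frame of tray between -0.016 and 0.016 m and y of vial_red in the frame of tray between -0.112 and 0.112 m and z of vial_red in the frame of tray between 0.002 and 0.01 m and angle between each of vial_red, vial_yellow, vial_green, vial_blue's own z axis and vertical below 0.12 rad and linear speed of each of vial_red, vial_yellow, vial_green, vial_blue below 0.02 m/s and angular speed of each of vial_red, vial_yellow, vial_green, vial_blue below 0.2 rad/s and contact force between each of vial_red, vial_yellow, vial_green, vial_blue and the fingers below 0.05 N and x of vial_yellow in the frame of tray between -0.016 and 0.016 m and y of vial_yellow in the frame of tray between -0.112 and 0.112 m and z of vial_yellow in the frame of tray between 0.002 and 0.01 m and x of vial_green in the frame of tray between -0.016 and 0.016 m and y of vial_green in the frame of tray between -0.112 and 0.112 m and z of vial_green in the frame of tray between 0.002 and 0.01 m and x of vial_blue in the frame of tray between -0.016 and 0.016 m and y of vial_blue in the frame of tray between -0.112 and 0.112 m and z of vial_blue in the frame of tray between 0.002 and 0.01 m and ((y of cup_red in the frame of cup_yellow above 0 m and ((y of vial_red in the frame of tray below -0.064 m and y of vial_yellow in the frame of tray above -0.064 m) or (y of vial_red in the frame of tray below 0 m and y of vial_yellow in the frame of tray above 0 m) or (y of vial_red in the frame of tray below 0.064 m and y of vial_yellow in the frame of tray above 0.064 m))) or (y of cup_red in the frame of cup_yellow below 0 m and ((y of vial_yellow in the frame of tray below -0.064 m and y of vial_red in the frame of tray above -0.064 m) or (y of vial_yellow in the frame of tray below 0 m and y of vial_red in the frame of tray above 0 m) or (y of vial_yellow in the frame of tray below 0.064 m and y of vial_red in the frame of tray above 0.064 m)))) and ((y of cup_red in the frame of cup_green above 0 m and ((y of vial_red in the frame of tray below -0.064 m and y of vial_green in the frame of tray above -0.064 m) or (y of vial_red in the frame of tray below 0 m and y of vial_green in the frame of tray above 0 m) or (y of vial_red in the frame of tray below 0.064 m and y of vial_green in the frame of tray above 0.064 m))) or (y of cup_red in the frame of cup_green below 0 m and ((y of vial_green in the frame of tray below -0.064 m and y of vial_red in the frame of tray above -0.064 m) or (y of vial_green in the frame of tray below 0 m and y of vial_red in the frame of tray above 0 m) or (y of vial_green in the frame of tray below 0.064 m and y of vial_red in the frame of tray above 0.064 m)))) and ((y of cup_red in the frame of cup_blue above 0 m and ((y of vial_red in the frame of tray below -0.064 m and y of vial_blue in the frame of tray above -0.064 m) or (y of vial_red in the frame of tray below 0 m and y of vial_blue in the frame of tray above 0 m) or (y of vial_red in the frame of tray below 0.064 m and y of vial_blue in the frame of tray above 0.064 m))) or (y of cup_red in the frame of cup_blue below 0 m and ((y of vial_blue in the frame of tray below -0.064 m and y of vial_red in the frame of tray above -0.064 m) or (y of vial_blue in the frame of tray below 0 m and y of vial_red in the frame of tray above 0 m) or (y of vial_blue in the frame of tray below 0.064 m and y of vial_red in the frame of tray above 0.064 m)))) and ((y of cup_yellow in the frame of cup_green above 0 m and ((y of vial_yellow in the frame of tray below -0.064 m and y of vial_green in the frame of tray above -0.064 m) or (y of vial_yellow in the frame of tray below 0 m and y of vial_green in the frame of tray above 0 m) or (y of vial_yellow in the frame of tray below 0.064 m and y of vial_green in the frame of tray above 0.064 m))) or (y of cup_yellow in the frame of cup_green below 0 m and ((y of vial_green in the frame of tray below -0.064 m and y of vial_yellow in the frame of tray above -0.064 m) or (y of vial_green in the frame of tray below 0 m and y of vial_yellow in the frame of tray above 0 m) or (y of vial_green in the frame of tray below 0.064 m and y of vial_yellow in the frame of tray above 0.064 m)))) and ((y of cup_yellow in the frame of cup_blue above 0 m and ((y of vial_yellow in the frame of tray below -0.064 m and y of vial_blue in the frame of tray above -0.064 m) or (y of vial_yellow in the frame of tray below 0 m and y of vial_blue in the frame of tray above 0 m) or (y of vial_yellow in the frame of tray below 0.064 m and y of vial_blue in the frame of tray above 0.064 m))) or (y of cup_yellow in the frame of cup_blue below 0 m and ((y of vial_blue in the frame of tray below -0.064 m and y of vial_yellow in the frame of tray above -0.064 m) or (y of vial_blue in the frame of tray below 0 m and y of vial_yellow in the frame of tray above 0 m) or (y of vial_blue in the frame of tray below 0.064 m and y of vial_yellow in the frame of tray above 0.064 m)))) and ((y of cup_green in the frame of cup_blue above 0 m and ((y of vial_green in the frame of tray below -0.064 m and y of vial_blue in the frame of tray above -0.064 m) or (y of vial_green in the frame of tray below 0 m and y of vial_blue in the frame of tray above 0 m) or (y of vial_green in the frame of tray below 0.064 m and y of vial_blue in the frame of tray above 0.064 m))) or (y of cup_green in the frame of cup_blue below 0 m and ((y of vial_blue in the frame of tray below -0.064 m and y of vial_green in the frame of tray above -0.064 m) or (y of vial_blue in the frame of tray below 0 m and y of vial_green in the frame of tray above 0 m) or (y of vial_blue in the frame of tray below 0.064 m and y of vial_green in the frame of tray above 0.064 m))))); the robot touches nothing.
It fails at once if a vial is dropped (falls free of the fingers faster than 0.8 m/s, a drop of more than about 3 cm) ((contact force between vial_red and the fingers below 0.02 N and linear speed of vial_red above 0.8 m/s) or (contact force between vial_yellow and the fingers below 0.02 N and linear speed of vial_yellow above 0.8 m/s) or (contact force between vial_green and the fingers below 0.02 N and linear speed of vial_green above 0.8 m/s) or (contact force between vial_blue and the fingers below 0.02 N and linear speed of vial_blue above 0.8 m/s)).
It fails at once if a vial is tipped over (leans more than 0.7 rad) (angle between any of vial_red, vial_yellow, vial_green, vial_blue's own z axis and vertical above 0.7 rad).
It fails at once if the beaker is pushed aside by more than 20 mm or tipped (distance of beaker from where it was at the start of the episode above 0.02 m or angle between beaker's own z axis and vertical above 0.3 rad).
It also fails if it takes over 96 s, if anything falls off the work surface, if the arm or the gripper's body presses on something with over 40 N, if the wrist force passes 120 N, or if a joint passes its speed limit or range.

## Working session

There is one attempt and no reset: what is moved stays moved. The work goes in short steps, Python scripts to look and compute and a tool call to move; the robot and the scene stay as the last step left them, time stands still between calls to the robot, and variables do not carry over. Pictures are saved under pics/ and viewed, at most 14 in all, crops included, and the job is handed in when it is done.

Besides the shell and the picture viewer there is one more tool, called by a JSON object that holds its "op" and its "data", one argument or row to a line. apply_moves: Moves the arm, as the interface text tells. Its arguments: {"type":"object","properties":{"deltas":{"type":"array","items":{"type":"array","items":{"type":"number"}}},"squeeze":{"type":"number"}},"required":["deltas"]}

```bash
mkdir -p pics
python3 - <<'E'
from plant import arm
import cv2,numpy as np
print(arm.hold_point_z, arm.read_state())
for n in("top","side"):
    cv2.imwrite(f"pics/{n}0.png",arm.get_image(n)[:,:,::-1])
    p=arm.camera_params(n);print(n,p)
E
```

```text
0.0187 {'time_s': 0.0, 'joint_pos': array([-1.17273018e+00,  9.18701425e-02,  1.23188150e+00,  1.07090043e-05,
        1.81980235e+00, -5.66803957e-02]), 'dq': array([-0.00186584,  0.00157634, -0.00011626,  0.00015921,  0.0010697 ,
       -0.00053175]), 'joint_torque': array([-3.24907287e-04, -4.58736956e+01, -4.18019736e+01, -3.03667512e-04,
        1.17608011e-02,  5.56015743e-05]), 'eef_pos': array([ 0.2634437 , -0.53875773,  0.23014659]), 'ee_rot': array([ 9.74261106e-01,  2.25420355e-01, -1.61465874e-04, -9.67296379e-04]), 'contact_force': array([0.4276954 , 0.48726968, 0.22379031]), 'wrist_torque': array([-0.01964839, -0.03345747,  0.02973621]), 'grasp_force': 0.0, 'grip_width': 0.08569562931186735}
top {'camera_matrix': array([[486.59302721,   0.        , 281.23506459],
       [  0.        , 486.59302721, 206.26856859],
       [  0.        ,   0.        ,   1.        ]]), 'R': array([[ 0.01813606, -0.99905176,  0.039581  ],
       [-0.98110645, -0.02540886, -0.19179289],
       [ 0.19261674, -0.03535481, -0.98063695]]), 't': array([0.07515277, 0.54901294, 0.93517572])}
side {'camera_matrix': array([[404.26819693,   0.        , 281.09246653],
       [  0.        , 404.26819693, 211.99412317],
       [  0.        ,   0.        ,   1.        ]]), 'R': array([[ 0.93338716, -0.35866807,  0.01206749],
       [-0.23279879, -0.6307348 , -0.74025559],
       [ 0.27311743,  0.68813577, -0.67221725]]), 't': array([-0.49379297,  0.23030988,  0.57330287])}
```

View pics/top0.png

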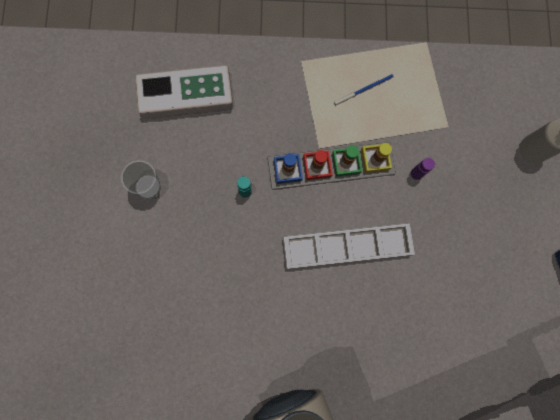

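View pics/side0.png

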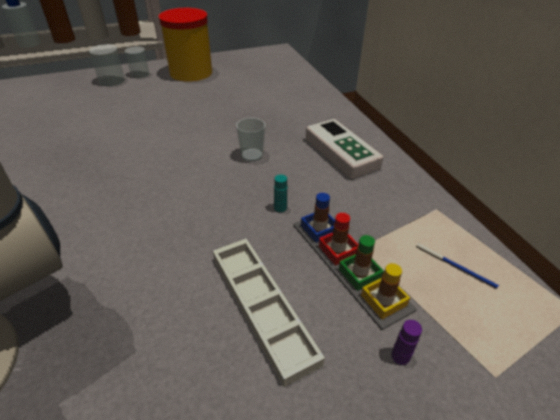

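Top view: cups from left to right are blue (288,168), red (318,165), green (347,160) and yellow (377,157), each holding its vial. The tray is in front, with bays at about (300,251), (331,249), (362,245) and (393,242). The look-alikes to avoid are turquoise (244,187) and purple (423,169). The beaker is at (142,182).

```bash
cat > h.py <<'E'
from plant import arm
import cv2,numpy as np
from scipy.optimize import least_squares
P={n:arm.camera_params(n) for n in("top","side")}
def proj(n,X):
    p=P[n];c=np.asarray(X)@p["R"].T+p["t"];c=c@p["camera_matrix"].T;return c[:,:2]/c[:,2:]
def ray(n,uv,z):
    p=P[n];d=p["R"].T@np.linalg.solve(p["camera_matrix"],[*uv,1]);o=-p["R"].T@p["t"];return (o+d*(z-o[2])/d[2])[:2]
def cyl(x,y,z0,z1,r):
    a=np.linspace(0,2*np.pi,32)[:-1]
    return np.array([[x+r*np.cos(t),y+r*np.sin(t),z] for t in a for z in(z0,z1)])
def box(x,y,yaw,w,l,z0,z1):
    c,s=np.cos(yaw),np.sin(yaw)
    return np.array([[x+c*a-s*b,y+s*a+c*b,z] for a in(-w/2,w/2) for b in(-l/2,l/2) for z in(z0,z1)])
def stats(hullpts):   # centroid of the silhouette
    m=cv2.moments(cv2.convexHull(hullpts.astype(np.float32)))
    c=np.array([m["m10"],m["m01"]])/m["m00"]
    return c,.5*np.arctan2(2*m["mu11"],m["mu20"]-m["mu02"])
def mstats(mask):
    k,l,st,_=cv2.connectedComponentsWithStats(mask.astype(np.uint8)); i=1+st[1:,4].argmax()
    cn=cv2.findContours((l==i).astype(np.uint8),cv2.RETR_EXTERNAL,cv2.CHAIN_APPROX_NONE)[0][0]
    c,a=stats(cn.reshape(-1,2)); return c,a,st[i,4]
E
cat > see.py <<'E'
from h import *
C={};ims={n:arm.get_image(n) for n in P}
tm={}
for n in P:
    r=arm.regions_of(n,"tray"); tm[n]=mstats(r[0]["mask"]); print("tray",n,r[0]["p"],tm[n])
for names in(["top","side"],["top"],["side"]):
    f=lambda q:np.concatenate([np.r_[stats(proj(n,box(*q,.066,.266,0,.026)))[0]-tm[n][0],50*np.sin(stats(proj(n,box(*q,.066,.266,0,.026)))[1]-tm[n][1])] for n in names])
    s=least_squares(f,[.45,-.1,0]);print("tray",names,s.x.round(4),s.fun.round(2))
for v in("blue","red","green","yellow"):
    o={}
    for n in P:
        r=[q for q in arm.regions_of(n,"vial_"+v) if q["p"]>.2]
        hsv=cv2.cvtColor(ims[n],cv2.COLOR_RGB2HSV);h=hsv[...,0].astype(int)
        H={"blue":112,"red":0,"green":68,"yellow":28}[v]
        m=(abs((h-H+90)%180-90)<9)&(hsv[...,1]>120)&(hsv[...,2]>50)
        vm=cv2.dilate(sum(q["mask"] for q in r).astype(np.uint8),np.ones((3,3)))>0 if r else np.zeros_like(m)
        o[n]=m&vm; print(v,n,[(round(q["p"],2),np.round(q["centre"]).tolist()) for q in r],mstats(o[n]) if o[n].any() else None)
    for names in(["top","side"],["top"],["side"]):
        names=[n for n in names if o[n].sum()>20]
        f=lambda q:np.concatenate([stats(proj(n,cyl(*q,.07,.09,.013)))[0]-mstats(o[n])[0] for n in names])
        if names: s=least_squares(f,[.55,-.1]);print("  ",v,names,s.x.round(4),s.fun.round(2))
E
python3 see.py
```

```text
tray top 0.89 (array([348.32791034, 245.86972765]), np.float64(-0.10451852023095859), np.int32(4096))
tray side 0.73 (array([268.72028826, 312.55883718]), np.float64(1.0256624116871293), np.int32(6790))
tray ['top', 'side'] [ 0.4828 -0.0579 -0.0182] [ 1.38 -4.12  7.34  3.66  0.77  7.86]
tray ['top'] [ 0.4744 -0.073   0.    ] [8.56 0.04 6.44]
tray ['side'] [ 0.4727 -0.0795 -0.0005] [ 2.63 14.17  7.53]
blue top [(0.79, [161.0, 291.0]), (0.41, [169.0, 312.0]), (0.27, [176.0, 281.0])] (array([287.43325527, 167.8092636 ]), np.float64(1.3591108910675642), np.int32(285))
blue side [(0.7, [211.0, 321.0])] (array([323.12024353, 198.31659056]), np.float64(0.7016629476928053), np.int32(112))
   blue ['top', 'side'] [0.6291 0.0747] [ 1.36 -4.23 -5.25  1.45]
   blue ['top'] [0.6202 0.0773] [-0. -0.]
   blue ['side'] [0.6399 0.0751] [-0. -0.]
red top [(0.63, [188.0, 242.0]), (0.55, [163.0, 322.0])] (array([320.84666667, 156.86761905]), np.float64(-0.31037539363838257), np.int32(185))
red side [(0.78, [234.0, 343.0]), (0.77, [192.0, 279.0])] (array([341.87550201, 221.6793842 ]), np.float64(-1.45078
[... 325 characters left out ...]
60.0])] (array([366.62068966, 241.10344828]), np.float64(0.26011660657103314), np.int32(130))
   green ['top', 'side'] [ 0.6582 -0.0516] [-0.78 -0.51 -0.22  1.6 ]
   green ['top'] [ 0.6571 -0.0532] [0. 0.]
   green ['side'] [ 0.6603 -0.0486] [0. 0.]
yellow top [(0.8, [166.0, 423.0]), (0.63, [158.0, 380.0])] (array([384.4884696, 150.1572327]), np.float64(1.220635863006297), np.int32(159))
yellow side [(0.85, [341.0, 407.0]), (0.57, [284.0, 388.0])] (array([390.44763343, 273.71752266]), np.float64(-0.7572236926005147), np.int32(294))
   yellow ['top', 'side'] [ 0.6615 -0.1209] [ 0.74  0.79  0.76 -0.54]
   yellow ['top'] [ 0.6631 -0.1194] [-0. -0.]
   yellow ['side'] [ 0.6598 -0.1214] [-0. -0.]
```

```bash
cat > see.py <<'E'
from h import *
import sys
ims={n:arm.get_image(n) for n in P}; L=lambda f,x0:least_squares(f,x0,diff_step=1e-2,x_scale=[.1]*len(x0))
tm={}
def trayfit(names):
    f=lambda q:np.concatenate([np.r_[a[0]-tm[n][0],50*np.sin(a[1]-tm[n][1])] for n in names for a in[stats(proj(n,box(*(q-[0,0,1]),.066,.266,0,.026)))]])
    s=L(f,[.45,-.1,1.1]);return s.x-[0,0,1],s.fun
for n in P: tm[n]=mstats(arm.regions_of(n,"tray")[0]["mask"])
for names in(["top","side"],["top"],["side"]):
    t,e=trayfit(names);print("tray",names,t.round(4),e.round(2))
t,_=trayfit(["top","side"])
def draw(n,X):cv2.polylines(ims[n],[cv2.convexHull((proj(n,X)*16).astype(np.int32))],True,(255,0,255),1,cv2.LINE_AA,4)
for n in P: draw(n,box(*t,.066,.266,.026,.026));
c,s=np.cos(t[2]),np.sin(t[2])
for b in(-.096,-.032,.032,.096):
    print("bay",b,np.round([t[0]-s*b,t[1]+c*b],4))
    for n in P: draw(n,box(t[0]-s*b,t[1]+c*b,t[2],.054,.054,.006,.006))
G={"blue":(112,.635,.075),"red":(0,.645,.009),"green":(68,.658,-.052),"yellow":(28,.661,-.121)};V=[]
for v,(H,x,y) in G.items():
    o={}
    for n in P:
        hsv=cv2.cvtColor(ims[n],cv2.COLOR_RGB2HSV);h=hsv[...,0].astype(int)
        o[n]=(abs((h-H+90)%180-90)<10)&(hsv[...,1]>110)&(hsv[...,2]>45)
    q=np.array([x,y])
    for it in range(6):
        m={}
        for n in P:
            w=np.zeros((420,560),np.uint8);cv2.fillConvexPoly(w,cv2.convexHull(proj(n,cyl(*q,.071,.09,.017)).round().astype(np.int32)),1)
            m[n]=mstats(o[n]&(w>0))[0]
        f=lambda q:np.concatenate([stats(proj(n,cyl(*q,.07,.09,.013)))[0]-m[n] for n in P])
        sol=L(f,q);q=sol.x
    V.append(q);print(v,q.round(4),sol.fun.round(1))
    for n in P: draw(n,cyl(*q,.07,.09,.013)); draw(n,cyl(*q,.01,.07,.014))
d=np.array(V[0])-V[3];print("row yaw",np.arctan2(-d[0],d[1]),"len",np.hypot(*d))
a=cv2.resize(ims["top"][130:280,260:420],None,fx=4.5,fy=4,interpolation=cv2.INTER_CUBIC)
b=cv2.resize(ims["side"][180:390,200:440],None,fx=2.5,fy=2.5,interpolation=cv2.INTER_CUBIC)
cv2.imwrite("pics/a.png",a[...,::-1]);cv2.imwrite("pics/b.png",b[...,::-1])
E
python3 see.py
```

```text
tray ['top', 'side'] [ 0.4743 -0.0552  0.1286] [ 0.63 -0.44  0.03 -0.47 -0.37 -0.03]
tray ['top'] [ 0.4734 -0.0538  0.1291] [ 0. -0.  0.]
tray ['side'] [ 0.4748 -0.056   0.1277] [ 0.  0. -0.]
bay -0.096 [ 0.4867 -0.1504]
bay -0.032 [ 0.4784 -0.0869]
bay 0.032 [ 0.4702 -0.0234]
bay 0.096 [0.462  0.0401]
blue [0.6374 0.071 ] [-0.4 -0.1  0.   0.5]
red [0.6439 0.008 ] [ 0.5  0.2 -0.  -0.6]
green [ 0.6591 -0.0496] [-0.3 -0.5 -0.3  0.6]
yellow [ 0.6619 -0.12  ] [ 0.4  0.1 -0.  -0.4]
row yaw 0.1276917573279898 len 0.19255752192025402
```

View pics/a.png

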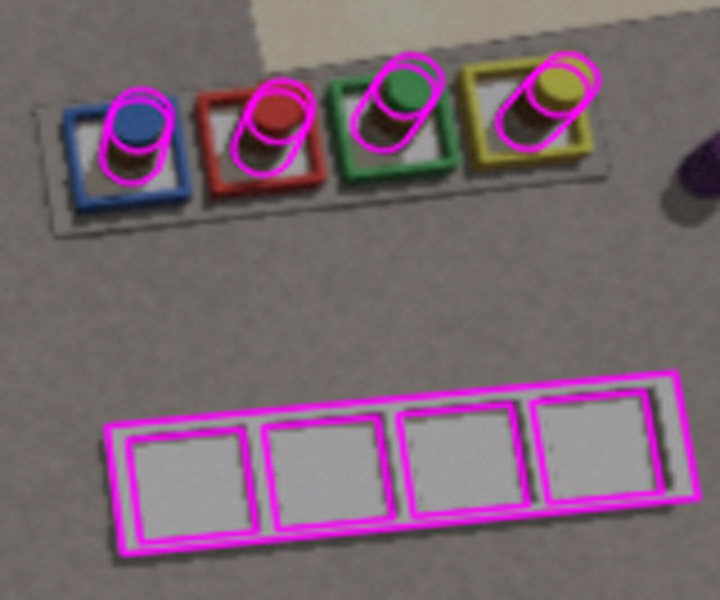

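View pics/b.png

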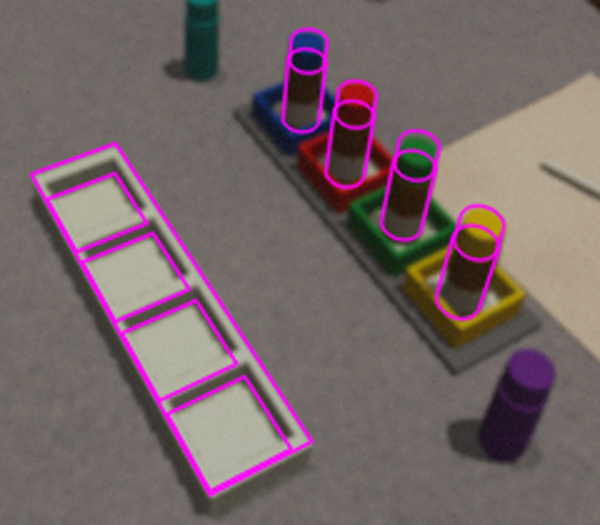

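The overlays match the picture. Caps in the crop from left to right are blue, red, green and yellow, each in its own cup, and turquoise and purple stand outside the row. Blue goes first.

{"op": "apply_moves", "data": {
  "deltas": [
    [3.1,5.08,0,0,0,0.104,1],
    [3.1,5.08,0,0,0,0.104,1],
    [3.1,5.08,0,0,0,0.104,1],
    [3.1,5.08,0,0,0,0.104,1],
    [3.1,5.08,0,0,0,0.104,1],
    [3.1,5.08,0,0,0,0.104,1],
    [3.1,5.08,0,0,0,0.104,1],
    [3.1,5.08,0,0,0,0.104,1],
    [3.1,5.08,0,0,0,0.104,1],
    [3.1,5.08,0,0,0,0.104,1],
    [3.1,5.08,0,0,0,0.104,0.8],
    [3.1,5.08,0,0,0,0.104,0.8]
  ],
  "squeeze": 25
}}

```text
time_s: 2.4
eef_pos: [0.6364, 0.0724, 0.2314]
ee_rot: [0.658, 0.753, 0.0, 0.0]
contact_force: [-0.1, 0.9, -0.5]
grip_width: 0.0682
grasp_force: 0.0
```

{"op": "apply_moves", "data": {
  "deltas": [
    [0,0,-4,0,0,0,0.8],
    [0,0,-4,0,0,0,0.8],
    [0,0,0,0,0,0,0.8],
    [0,0,0,0,0,0,0.8]
  ]
}}

```text
time_s: 2.9
eef_pos: [0.6361, 0.0704, 0.1533]
ee_rot: [0.659, 0.752, 0.001, 0.001]
contact_force: [0.2, 0.3, -0.2]
grip_width: 0.0683
grasp_force: 0.0
```

{"op": "apply_moves", "data": {
  "deltas": [
    [0.1,0,-3,0,0,0,0.8],
    [0,0,-3,0,0,0,0.8],
    [0,0,-2.5,0,0,0,0.8],
    [0,0,-2,0,0,0,0.8],
    [0,0,-1.2,0,0,0,0.8],
    [0,0,0,0,0,0,0.8],
    [0,0,0,0,0,0,0.8],
    [0,0,0,0,0,0,0.45],
    [0,0,0,0,0,0,0.45],
    [0,0,0,0,0,0,0.45]
  ]
}}

```text
time_s: 4.15
eef_pos: [0.6367, 0.0706, 0.0346]
ee_rot: [0.659, 0.752, 0.0, 0.0]
contact_force: [-1.0, -0.2, 0.4]
grip_width: 0.0386
grasp_force: 0.0
```

Run:
```python
from h import *
a=arm.get_image("top")[100:240,240:430];b=arm.get_image("side")[150:350,220:460]
a=cv2.resize(a,(480,354),interpolation=3);b=cv2.resize(b,(320,267),interpolation=3)
o=np.zeros((354,800,3),np.uint8);o[:,:480]=a;o[:267,480:]=b;cv2.imwrite("pics/c.png",o[...,::-1])
```

```text
(no output)
```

View pics/c.png

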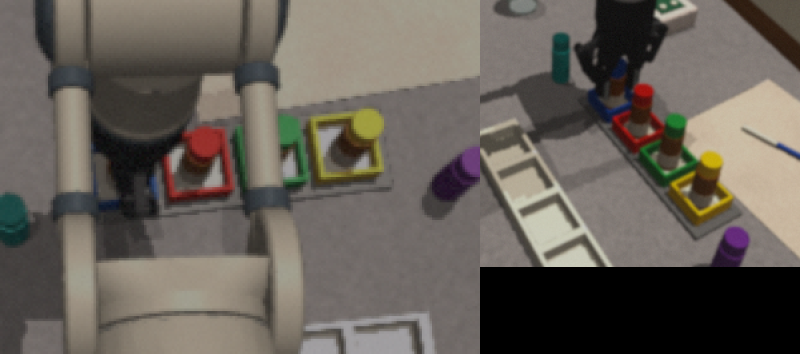

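The side crop shows the fingers around the blue vial at about (615,80), clear of the red one. Now I close and lift.

{"op": "apply_moves", "data": {
  "deltas": [
    [0,0,0,0,0,0,0.3],
    [0,0,0,0,0,0,0.2],
    [0,0,0,0,0,0,0.2],
    [0,0,0,0,0,0,0.2],
    [0,0,0,0,0,0,0.2],
    [0,0,1,0,0,0,0.2],
    [0,0,2,0,0,0,0.2],
    [0,0,3,0,0,0,0.2],
    [0,0,3,0,0,0,0.2],
    [0,0,3,0,0,0,0.2],
    [0,0,0,0,0,0,0.2],
    [0,0,0,0,0,0,0.2]
  ]
}}

```text
time_s: 5.75
eef_pos: [0.6364, 0.0706, 0.1539]
ee_rot: [0.659, 0.752, -0.0, -0.0]
contact_force: [0.2, 0.0, -1.4]
grip_width: 0.0264
grasp_force: 24.7
```

{"op": "apply_moves", "data": {
  "deltas": [
    [-1.2,-2,0,0,0,0,0.2],
    [-2.4,-3.6,0,0,0,0,0.2],
    [-2.8,-4,0,0,0,0,0.2],
    [-2.8,-4,0,0,0,0,0.2],
    [-2.8,-4,0,0,0,0,0.2],
    [-2,-3,0,0,0,0,0.2],
    [-1,-1.5,-2,0,0,0,0.2],
    [0,0,-3,0,0,0,0.2],
    [0,0,-2,0,0,0,0.2],
    [0,0,0,0,0,0,0.2],
    [0,0,0,0,0,0,0.2]
  ]
}}

```text
time_s: 7.12
eef_pos: [0.487, -0.1503, 0.085]
ee_rot: [0.659, 0.752, 0.0, 0.0]
contact_force: [0.9, 0.1, -0.1]
grip_width: 0.0263
grasp_force: 24.8
```

Run:
```python
from h import *
a=arm.get_image("top")[180:320,260:450];b=arm.get_image("side")[180:380,200:440]
a=cv2.resize(a,(400,295),interpolation=3);b=cv2.resize(b,(400,333),interpolation=3)
o=np.zeros((333,800,3),np.uint8);o[:295,:400]=a;o[:,400:]=b;cv2.imwrite("pics/d.png",o[...,::-1])
print(arm.read_state()["eef_pos"])
```

```text
[ 0.4873793  -0.15045581  0.08565084]
```

View pics/d.png

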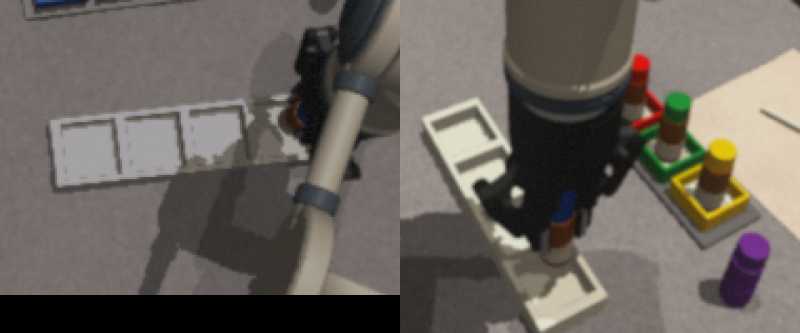

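The side crop shows the blue vial held upright above the right-end bay, at about (560,240). Lowering it now.

{"op": "apply_moves", "data": {
  "deltas": [
    [0,0,-2,0,0,0,0.2],
    [0,0,-1.5,0,0,0,0.2],
    [0,0,-1,0,0,0,0.2],
    [0,0,-0.3,0,0,0,0.2],
    [0,0,-0.2,0,0,0,0.2],
    [0,0,-0.1,0,0,0,0.2],
    [0,0,0,0,0,0,0.2],
    [0,0,0,0,0,0,0.2]
  ]
}}

```text
time_s: 8.22
eef_pos: [0.4868, -0.1505, 0.0336]
ee_rot: [0.659, 0.752, 0.0, 0.0]
contact_force: [-0.6, -0.1, -0.8]
grip_width: 0.0265
grasp_force: 24.8
```

{"op": "apply_moves", "data": {
  "deltas": [
    [0,0,-0.1,0,0,0,0.2],
    [0,0,-0.1,0,0,0,0.2],
    [0,0,0,0,0,0,0.2],
    [0,0,0,0,0,0,0.2]
  ]
}}

```text
time_s: 8.72
eef_pos: [0.4866, -0.1504, 0.0313]
ee_rot: [0.659, 0.752, 0.0, 0.0]
contact_force: [-0.0, -0.0, -0.1]
grip_width: 0.0263
grasp_force: 24.8
```

{"op": "apply_moves", "data": {
  "deltas": [
    [0,0,-0.1,0,0,0,0.2],
    [0,0,0,0,0,0,0.2],
    [0,0,0,0,0,0,0.2],
    [0,0,0,0,0,0,0.2]
  ]
}}

```text
time_s: 9.22
eef_pos: [0.4866, -0.1504, 0.0303]
ee_rot: [0.659, 0.752, 0.0, 0.0]
contact_force: [0.3, -0.3, -1.3]
grip_width: 0.0268
grasp_force: 24.8
```

{"op": "apply_moves", "data": {
  "deltas": [
    [0,0,-0.05,0,0,0,0.2],
    [0,0,0,0,0,0,0.2],
    [0,0,0,0,0,0,0.2]
  ]
}}

```text
time_s: 9.6
eef_pos: [0.4866, -0.1505, 0.0303]
ee_rot: [0.659, 0.752, 0.0, 0.0]
contact_force: [-3.6, 0.5, 5.3]
grip_width: 0.0264
grasp_force: 25.2
```

Contact is at TCP z ≈ 0.0303, 5 N upward. Releasing, rising, then heading to red.

{"op": "apply_moves", "data": {
  "deltas": [
    [0,0,0,0,0,0,0.35],
    [0,0,0,0,0,0,0.45],
    [0,0,0,0,0,0,0.6],
    [0,0,0,0,0,0,0.7],
    [0,0,2,0,0,0,0.7],
    [0,0,3,0,0,0,0.8],
    [0,0,4,0,0,0,0.8],
    [0,0,3.3,0,0,0,0.8],
    [0,0,0,0,0,0,0.8],
    [0,0,0,0,0,0,0.8]
  ]
}}

```text
time_s: 10.85
eef_pos: [0.4863, -0.1503, 0.1517]
ee_rot: [0.659, 0.752, -0.0, -0.001]
contact_force: [-0.0, -0.5, -1.5]
grip_width: 0.0684
grasp_force: 0.0
```

{"op": "apply_moves", "data": {
  "deltas": [
    [1.2,1.2,0,0,0,0,0.8],
    [2.5,2.5,0,0,0,0,0.8],
    [3,3,0,0,0,0,0.8],
    [3,3,0,0,0,0,0.8],
    [3,3,0,0,0,0,0.8],
    [2,2,0,0,0,0,0.8],
    [1,1.1,0,0,0,0,0.8],
    [0,0,0,0,0,0,0.8],
    [0,0,0,0,0,0,0.8]
  ]
}}

```text
time_s: 11.98
eef_pos: [0.6431, 0.007, 0.1526]
ee_rot: [0.659, 0.752, -0.0, -0.0]
contact_force: [-0.7, 0.1, 0.2]
grip_width: 0.0686
grasp_force: 0.0
```

Run:
```python
from h import *
print(arm.read_state()["eef_pos"])
b=arm.get_image("side")[180:390,200:440]
cv2.imwrite("pics/e.png",cv2.resize(b,(480,420),interpolation=3)[...,::-1])
```

```text
[0.64311596 0.00697124 0.15256832]
```

View pics/e.png

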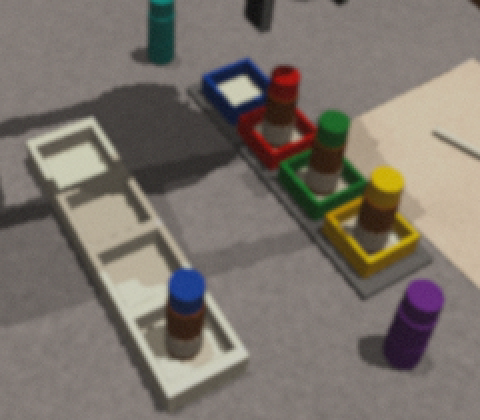

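The blue vial stands upright in the right-end bay, with its foot near (183,348). Next is red.

{"op": "apply_moves", "data": {
  "deltas": [
    [0.1,0.1,-3,0,0,0,0.8],
    [0,0,-3,0,0,0,0.8],
    [0,0,-2.6,0,0,0,0.8],
    [0,0,-2,0,0,0,0.8],
    [0,0,-1.2,0,0,0,0.8],
    [0,0,0,0,0,0,0.6],
    [0,0,0,0,0,0,0.45],
    [0,0,0,0,0,0,0.3],
    [0,0,0,0,0,0,0.2],
    [0,0,0,0,0,0,0.2],
    [0,0,0,0,0,0,0.2],
    [0,0,0,0,0,0,0.2]
  ]
}}

```text
time_s: 13.52
eef_pos: [0.6454, 0.0086, 0.0363]
ee_rot: [0.659, 0.752, 0.001, 0.001]
contact_force: [0.1, -0.0, 5.5]
grip_width: 0.0262
grasp_force: 24.8
```

{"op": "apply_moves", "data": {
  "deltas": [
    [0,0,1,0,0,0,0.2],
    [0,0,2,0,0,0,0.2],
    [0,0,3,0,0,0,0.2],
    [0,0,3,0,0,0,0.2],
    [0,0,3,0,0,0,0.2],
    [0,0,0,0,0,0,0.2],
    [0,0,0,0,0,0,0.2]
  ]
}}

```text
time_s: 14.4
eef_pos: [0.6443, 0.0086, 0.1541]
ee_rot: [0.659, 0.752, -0.0, -0.0]
contact_force: [-1.4, 0.1, -1.2]
grip_width: 0.0267
grasp_force: 24.7
```

{"op": "apply_moves", "data": {
  "deltas": [
    [-1.2,-0.7,0,0,0,0,0.2],
    [-2.8,-1.6,0,0,0,0,0.2],
    [-3.5,-2,0,0,0,0,0.2],
    [-3.5,-2,0,0,0,0,0.2],
    [-3,-1.75,0,0,0,0,0.2],
    [-1.6,-1,0,0,0,0,0.2],
    [-1,-0.5,-2,0,0,0,0.2],
    [0,0,-3,0,0,0,0.2],
    [0,0,-3,0,0,0,0.2],
    [0,0,-2,0,0,0,0.2],
    [0,0,-1,0,0,0,0.2],
    [0,0,-0.5,0,0,0,0.2]
  ]
}}

```text
time_s: 15.9
eef_pos: [0.4779, -0.087, 0.039]
ee_rot: [0.659, 0.752, -0.0, -0.0]
contact_force: [-0.8, -0.2, -0.6]
grip_width: 0.0262
grasp_force: 24.8
```

{"op": "apply_moves", "data": {
  "deltas": [
    [0,0,0,0,0,0,0.2],
    [0,0,0,0,0,0,0.2],
    [0,0,0,0,0,0,0.2]
  ]
}}

```text
time_s: 16.27
eef_pos: [0.479, -0.087, 0.0405]
ee_rot: [0.659, 0.752, 0.0, 0.001]
contact_force: [0.2, -0.5, -0.6]
grip_width: 0.0263
grasp_force: 24.8
```

{"op": "apply_moves", "data": {
  "deltas": [
    [0,0,-0.3,0,0,0,0.2],
    [0,0,-0.2,0,0,0,0.2],
    [0,0,-0.1,0,0,0,0.2],
    [0,0,0,0,0,0,0.2],
    [0,0,0,0,0,0,0.2]
  ]
}}

```text
time_s: 16.9
eef_pos: [0.4786, -0.0869, 0.0338]
ee_rot: [0.659, 0.752, 0.0, 0.0]
contact_force: [0.1, 0.1, 0.2]
grip_width: 0.0262
grasp_force: 24.8
```

{"op": "apply_moves", "data": {
  "deltas": [
    [0,0,-0.1,0,0,0,0.2],
    [0,0,0,0,0,0,0.2],
    [0,0,0,0,0,0,0.2]
  ]
}}

```text
time_s: 17.27
eef_pos: [0.4786, -0.0869, 0.0327]
ee_rot: [0.659, 0.752, -0.0, -0.0]
contact_force: [0.2, -0.2, -0.7]
grip_width: 0.0261
grasp_force: 24.8
```

{"op": "apply_moves", "data": {
  "deltas": [
    [0,0,-0.1,0,0,0,0.2],
    [0,0,0,0,0,0,0.2],
    [0,0,0,0,0,0,0.2]
  ]
}}

```text
time_s: 17.65
eef_pos: [0.4787, -0.087, 0.0322]
ee_rot: [0.659, 0.752, 0.0, 0.0]
contact_force: [-1.6, 0.5, 4.6]
grip_width: 0.0263
grasp_force: 25.0
```

Contact again, so red is down. Releasing and moving on to green.

{"op": "apply_moves", "data": {
  "deltas": [
    [0,0,0,0,0,0,0.35],
    [0,0,0,0,0,0,0.45],
    [0,0,0,0,0,0,0.6],
    [0,0,0,0,0,0,0.7],
    [0,0,2,0,0,0,0.7],
    [0,0,3,0,0,0,0.8],
    [0,0,4,0,0,0,0.8],
    [0,0,3.1,0,0,0,0.8],
    [0,0,0,0,0,0,0.8],
    [1.5,0.35,0,0,0,0,0.8],
    [3,0.6,0,0,0,0,0.8],
    [3.5,0.7,0,0,0,0,0.8]
  ]
}}

```text
time_s: 19.15
eef_pos: [0.5588, -0.0703, 0.1513]
ee_rot: [0.659, 0.752, -0.0, -0.001]
contact_force: [-0.3, -1.3, 0.4]
grip_width: 0.0682
grasp_force: 0.0
```

{"op": "apply_moves", "data": {
  "deltas": [
    [3.5,0.7,0,0,0,0,0.8],
    [3.5,0.7,0,0,0,0,0.8],
    [2,0.45,0,0,0,0,0.8],
    [1,0.25,0,0,0,0,0.8],
    [0,0,0,0,0,0,0.8],
    [0,0,0,0,0,0,0.8]
  ]
}}

```text
time_s: 19.9
eef_pos: [0.658, -0.0496, 0.1527]
ee_rot: [0.659, 0.752, -0.0, -0.0]
contact_force: [-1.0, 0.6, 0.2]
grip_width: 0.0681
grasp_force: 0.0
```

Run:
```python
from h import *
print(arm.read_state()["eef_pos"])
b=arm.get_image("side")[180:390,200:440]
cv2.imwrite("pics/f.png",cv2.resize(b,(480,420),interpolation=3)[...,::-1])
```

```text
[ 0.65796254 -0.04960281  0.1526664 ]
```

View pics/f.png

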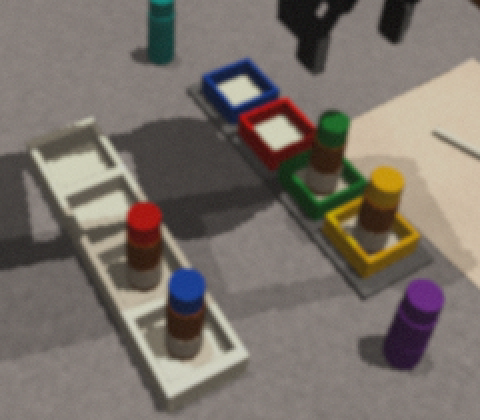

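Red stands upright in the second bay from the right, its foot near (143,282). Next is green.

{"op": "apply_moves", "data": {
  "deltas": [
    [0.1,0,-3,0,0,0,0.8],
    [0,0,-3,0,0,0,0.8],
    [0,0,-2.6,0,0,0,0.8],
    [0,0,-2,0,0,0,0.8],
    [0,0,-1.1,0,0,0,0.8],
    [0,0,0,0,0,0,0.6],
    [0,0,0,0,0,0,0.45],
    [0,0,0,0,0,0,0.3],
    [0,0,0,0,0,0,0.2],
    [0,0,0,0,0,0,0.2],
    [0,0,0,0,0,0,0.2],
    [0,0,0,0,0,0,0.2]
  ]
}}

```text
time_s: 21.45
eef_pos: [0.6603, -0.0495, 0.0373]
ee_rot: [0.659, 0.752, 0.001, 0.001]
contact_force: [-0.5, -0.2, 4.6]
grip_width: 0.0264
grasp_force: 24.8
```

{"op": "apply_moves", "data": {
  "deltas": [
    [0,0,1,0,0,0,0.2],
    [0,0,2,0,0,0,0.2],
    [0,0,3,0,0,0,0.2],
    [0,0,3,0,0,0,0.2],
    [0,0,3,0,0,0,0.2],
    [0,0,0,0,0,0,0.2],
    [0,0,0,0,0,0,0.2]
  ]
}}

```text
time_s: 22.32
eef_pos: [0.6593, -0.0494, 0.1551]
ee_rot: [0.659, 0.752, -0.0, -0.0]
contact_force: [0.2, 0.9, -0.9]
grip_width: 0.0266
grasp_force: 24.6
```

{"op": "apply_moves", "data": {
  "deltas": [
    [-1.4,0.2,0,0,0,0,0.2],
    [-3,0.4,0,0,0,0,0.2],
    [-4,0.6,0,0,0,0,0.2],
    [-4,0.5,0,0,0,0,0.2],
    [-3.5,0.5,0,0,0,0,0.2],
    [-2,0.3,0,0,0,0,0.2],
    [-1,0.1,-2,0,0,0,0.2],
    [0,0,-3,0,0,0,0.2],
    [0,0,-3,0,0,0,0.2],
    [0,0,-2,0,0,0,0.2],
    [0,0,-1,0,0,0,0.2],
    [0,0,-0.6,0,0,0,0.2]
  ]
}}

```text
time_s: 23.82
eef_pos: [0.4701, -0.0234, 0.0387]
ee_rot: [0.659, 0.752, -0.0, -0.001]
contact_force: [-0.4, -0.3, 0.2]
grip_width: 0.0262
grasp_force: 24.8
```

{"op": "apply_moves", "data": {
  "deltas": [
    [0,0,0,0,0,0,0.2],
    [0,0,-0.2,0,0,0,0.2],
    [0,0,-0.2,0,0,0,0.2],
    [0,0,-0.1,0,0,0,0.2],
    [0,0,0,0,0,0,0.2],
    [0,0,0,0,0,0,0.2]
  ]
}}

```text
time_s: 24.58
eef_pos: [0.4706, -0.0234, 0.0349]
ee_rot: [0.659, 0.752, 0.0, 0.0]
contact_force: [0.2, 0.8, -0.8]
grip_width: 0.026
grasp_force: 24.8
```

{"op": "apply_moves", "data": {
  "deltas": [
    [0,0,-0.1,0,0,0,0.2],
    [0,0,0,0,0,0,0.2],
    [0,0,0,0,0,0,0.2]
  ]
}}

```text
time_s: 24.95
eef_pos: [0.4706, -0.0234, 0.0338]
ee_rot: [0.659, 0.752, -0.0, 0.0]
contact_force: [0.1, 0.7, -0.1]
grip_width: 0.0263
grasp_force: 24.8
```

{"op": "apply_moves", "data": {
  "deltas": [
    [0,0,-0.1,0,0,0,0.2],
    [0,0,0,0,0,0,0.2],
    [0,0,0,0,0,0,0.2]
  ]
}}

```text
time_s: 25.32
eef_pos: [0.4707, -0.0235, 0.0333]
ee_rot: [0.659, 0.752, 0.0, 0.0]
contact_force: [-2.1, -0.1, 6.3]
grip_width: 0.0267
grasp_force: 25.1
```

{"op": "apply_moves", "data": {
  "deltas": [
    [0,0,0,0,0,0,0.35],
    [0,0,0,0,0,0,0.45],
    [0,0,0,0,0,0,0.6],
    [0,0,0,0,0,0,0.7],
    [0,0,2,0,0,0,0.7],
    [0,0,3,0,0,0,0.8],
    [0,0,4,0,0,0,0.8],
    [0,0,3,0,0,0,0.8],
    [0,0,0,0,0,0,0.8],
    [1.6,-0.8,0,0,0,0,0.8],
    [3.5,-1.8,0,0,0,0,0.8],
    [4,-2,0,0,0,0,0.8]
  ]
}}

```text
time_s: 26.82
eef_pos: [0.562, -0.0696, 0.1512]
ee_rot: [0.659, 0.752, -0.0, -0.001]
contact_force: [0.9, -0.9, 0.6]
grip_width: 0.0683
grasp_force: 0.0
```

{"op": "apply_moves", "data": {
  "deltas": [
    [4,-2,0,0,0,0,0.8],
    [3,-1.5,0,0,0,0,0.8],
    [2,-1,0,0,0,0,0.8],
    [1,-0.55,0,0,0,0,0.8],
    [0,0,0,0,0,0,0.8],
    [0,0,0,0,0,0,0.8]
  ]
}}

```text
time_s: 27.58
eef_pos: [0.661, -0.1195, 0.1526]
ee_rot: [0.659, 0.752, -0.0, -0.0]
contact_force: [0.2, -0.1, 1.3]
grip_width: 0.068
grasp_force: 0.0
```

Run:
```python
from h import *
print(arm.read_state()["eef_pos"])
b=arm.get_image("side")[180:390,200:440]
cv2.imwrite("pics/g.png",cv2.resize(b,(480,420),interpolation=3)[...,::-1])
```

```text
[ 0.66101004 -0.11950131  0.15262412]
```

View pics/g.png

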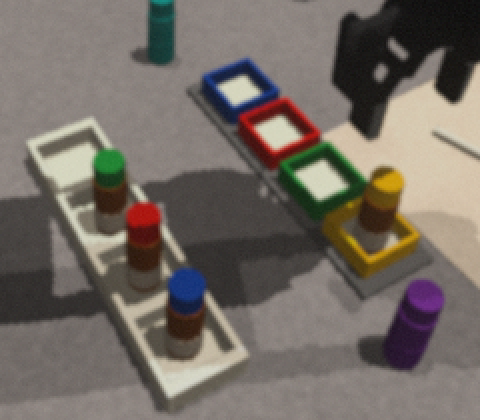

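Green stands upright in the third bay from the right, its foot near (108,225), and all three placed vials are fine. Next is yellow.

{"op": "apply_moves", "data": {
  "deltas": [
    [0.1,0,-3,0,0,0,0.8],
    [0,0,-3,0,0,0,0.8],
    [0,0,-2.6,0,0,0,0.8],
    [0,0,-2,0,0,0,0.8],
    [0,0,-1.1,0,0,0,0.8],
    [0,0,0,0,0,0,0.6],
    [0,0,0,0,0,0,0.45],
    [0,0,0,0,0,0,0.3],
    [0,0,0,0,0,0,0.2],
    [0,0,0,0,0,0,0.2],
    [0,0,0,0,0,0,0.2],
    [0,0,0,0,0,0,0.2]
  ]
}}

```text
time_s: 29.12
eef_pos: [0.6633, -0.1201, 0.0373]
ee_rot: [0.659, 0.752, 0.001, 0.001]
contact_force: [0.4, 0.0, 5.9]
grip_width: 0.0266
grasp_force: 24.8
```

{"op": "apply_moves", "data": {
  "deltas": [
    [0,0,1,0,0,0,0.2],
    [0,0,2,0,0,0,0.2],
    [0,0,3,0,0,0,0.2],
    [0,0,3,0,0,0,0.2],
    [0,0,3,0,0,0,0.2],
    [0,0,0,0,0,0,0.2],
    [0,0,0,0,0,0,0.2]
  ]
}}

```text
time_s: 30.0
eef_pos: [0.6623, -0.1199, 0.1551]
ee_rot: [0.659, 0.752, -0.0, -0.0]
contact_force: [0.1, 0.4, -0.9]
grip_width: 0.0263
grasp_force: 24.6
```

{"op": "apply_moves", "data": {
  "deltas": [
    [-1.5,1.2,0,0,0,0,0.2],
    [-3,2.4,0,0,0,0,0.2],
    [-4,3.2,0,0,0,0,0.2],
    [-4,3.2,0,0,0,0,0.2],
    [-3.5,2.8,0,0,0,0,0.2],
    [-2.5,2,0,0,0,0,0.2],
    [-1.5,1.2,0,0,0,0,0.2],
    [0,0,-3,0,0,0,0.2],
    [0,0,-4,0,0,0,0.2],
    [0,0,-2.6,0,0,0,0.2],
    [0,0,-1.4,0,0,0,0.2],
    [0,0,-0.6,0,0,0,0.2]
  ]
}}

```text
time_s: 31.5
eef_pos: [0.4619, 0.0401, 0.0385]
ee_rot: [0.659, 0.752, -0.001, -0.001]
contact_force: [0.1, -0.5, -0.7]
grip_width: 0.0266
grasp_force: 24.8
```

{"op": "apply_moves", "data": {
  "deltas": [
    [0,0,0,0,0,0,0.2],
    [0,0,-0.2,0,0,0,0.2],
    [0,0,-0.2,0,0,0,0.2],
    [0,0,-0.1,0,0,0,0.2],
    [0,0,0,0,0,0,0.2],
    [0,0,0,0,0,0,0.2]
  ]
}}

```text
time_s: 32.25
eef_pos: [0.4626, 0.0401, 0.0348]
ee_rot: [0.659, 0.752, 0.0, 0.0]
contact_force: [0.5, -1.0, 0.0]
grip_width: 0.0261
grasp_force: 24.8
```

{"op": "apply_moves", "data": {
  "deltas": [
    [0,0,-0.1,0,0,0,0.2],
    [0,0,0,0,0,0,0.2],
    [0,0,0,0,0,0,0.2]
  ]
}}

```text
time_s: 32.62
eef_pos: [0.4626, 0.0401, 0.0338]
ee_rot: [0.659, 0.752, 0.0, 0.0]
contact_force: [0.2, 0.0, 0.2]
grip_width: 0.0262
grasp_force: 24.8
```

{"op": "apply_moves", "data": {
  "deltas": [
    [0,0,-0.1,0,0,0,0.2],
    [0,0,0,0,0,0,0.2],
    [0,0,0,0,0,0,0.2]
  ]
}}

```text
time_s: 33.0
eef_pos: [0.4627, 0.0401, 0.0333]
ee_rot: [0.659, 0.752, 0.0, 0.0]
contact_force: [-2.8, -0.7, 4.7]
grip_width: 0.0266
grasp_force: 25.1
```

Contact. Releasing, rising well clear and moving back toward the right, away from the tray.

{"op": "apply_moves", "data": {
  "deltas": [
    [0,0,0,0,0,0,0.35],
    [0,0,0,0,0,0,0.45],
    [0,0,0,0,0,0,0.6],
    [0,0,0,0,0,0,0.7],
    [0,0,2,0,0,0,0.7],
    [0,0,3,0,0,0,0.8],
    [0,0,4,0,0,0,0.8],
    [0,0,4,0,0,0,0.8],
    [0,0,4,0,0,0,0.8],
    [0,0,3,0,0,0,0.8],
    [0,0,0,0,0,0,0.8]
  ]
}}

```text
time_s: 34.38
eef_pos: [0.4636, 0.0401, 0.2357]
ee_rot: [0.659, 0.752, 0.002, 0.002]
contact_force: [-0.6, 0.3, 0.6]
grip_width: 0.0682
grasp_force: 0.0
```

{"op": "apply_moves", "data": {
  "deltas": [
    [-1,-3,0,0,0,0,0.8],
    [-1,-5,0,0,0,0,0.8],
    [-1,-5,0,0,0,0,0.8],
    [-1,-5,0,0,0,0,0.8],
    [-1,-5,0,0,0,0,0.8],
    [0,-5,0,0,0,0,0.8],
    [0,-5,0,0,0,0,0.8],
    [0,-3,0,0,0,0,0.8],
    [0,-2,0,0,0,0,0.8],
    [0,0,0,0,0,0,0.8],
    [0,0,0,0,0,0,0.8]
  ]
}}

```text
time_s: 35.75
eef_pos: [0.4128, -0.339, 0.2325]
ee_rot: [0.659, 0.752, 0.0, -0.0]
contact_force: [0.4, -0.1, 0.5]
grip_width: 0.0684
grasp_force: 0.0
```

Run:
```python
from h import *
print(arm.read_state()["eef_pos"])
a=arm.get_image("top")[100:310,100:430];b=arm.get_image("side")[100:390,200:440]
a=cv2.resize(a,(460,293),interpolation=3);b=cv2.resize(b,(340,411),interpolation=3)
o=np.zeros((411,800,3),np.uint8);o[:293,:460]=a;o[:,460:]=b;cv2.imwrite("pics/z.png",o[...,::-1])
```

```text
[ 0.41275428 -0.33900804  0.23254716]
```

View pics/z.png

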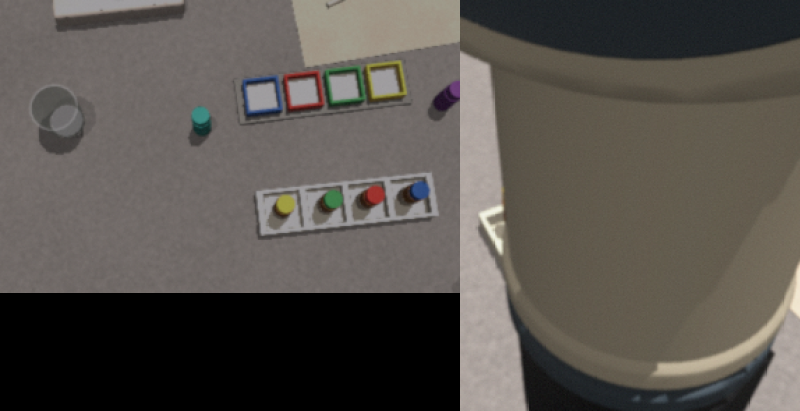

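The top crop shows yellow (286,205), green (333,200), red (373,196) and blue (418,191), one upright in each bay. The beaker is unmoved at (60,110), and the cups read blue, red, green, yellow, so the order is reversed.

```bash
python3 -c "
from plant import arm
print(arm.close_job())"
```

```text
the job is handed in; nothing more can be done
None
```

I handed the job in at about 36 s of the 96 s: the four vials stand upright in the tray, one per bay and released, in reverse order (from the left yellow, green, red, blue), with the beaker where it stood; the hand-in returned no verdict.

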